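# Seat a cuvette in the bench photometer

### The job

One stoppered cuvette in the photometer stands proud of the other two. Press the free edge of the photometer's lid to pop it open, push the proud cuvette straight down with a fingertip until it is fully home, level with its neighbours, then push the lid over and press it down again until it latches shut. Only press and push: do not pull any cuvette up, and leave the other things on the machine and the bench where they stand.

Things in the scene. Friction and masses are not known exactly. Their poses are not given: they have to be found in the camera images.
- photometer: White bench photometer, 270 deep x 300 wide, fixed, turned by up to 0.3 rad. Origin: centre of its underside, on the bench. Its +x points to its rear (away from the robot), +y to its left, z up. Flat deck 105 mm above the bench; left of the lid (y 23 to 141) a tilted console with display and keys rises 25 above the deck. The deck behind the lid (x 65 to 135) is bare.
- lid (a joint): Lid angle, rad: 0 latched shut, 1.65 open (upright, leaning back 5 degrees), -0.052 pressed to its rigid stop. Push-push catch: press the shut lid to the stop (5 mm down at the free edge, 2 to 4 N), let go: a damped spring swings it open in 2.5 s. To shut: push it over and down to the stop (2 to 4 N), let go; it rises to 0 and stays. Released short of the stop, it reopens; pressed again, too.
- lid_press (a point): On the lid's outer (top) face, by the finger ribs in the middle of the free edge: 94 mm from the hinge axis, 10 mm short of the edge, 127 mm above the bench when shut. Moves with the lid; frame: x along the lid from free edge to hinge, z out of the outer face. The grey lid is a shallow cap 108 x 116 x 16 mm, outer face 12 mm off the hinge axis; a catch tongue 27 wide hangs 38 mm below the edge.
- lid_hinge (a point): Middle of the lid's hinge axis, fixed on the photometer at x = 60, y = -60, z = 115 mm in its frame, axes as the photometer's; the axis runs along y. The shut lid covers a rectangular opening in the deck (x -36 to 44, y -112 to -8 in the photometer's frame) with a row of three wells at x = -8, y = -90, -60 and -30.
- cuvette_a_top (a point): Centre of the top of cuvette a's stopper. The three cuvettes are alike: clear, 12.5 mm square, 45 tall with a white 14.5 mm square stopper, upright in a row 30 mm apart in the wells under the lid, in any order. Cuvette a is the one that stands proud, by 7 to 11 mm. Fully home, a top is 103 mm above the bench, 2 mm below the deck.
- cuvette_a (a joint): Height of cuvette a above fully home, in m: 0 is home, on a rigid stop. A spring clip holds it wherever it is; pushing it takes 2 to 3 N.
- cuvette_b_top (a point): Centre of the top of the stopper of cuvette b, which is home already.
- cuvette_b (a joint): Height of cuvette b above fully home, in m (0 at the start).
- cuvette_c_top (a point): Centre of the top of the stopper of cuvette c, which is home already.
- cuvette_c (a joint): Height of cuvette c above fully home, in m (0 at the start).
- vial: Loose capped vial, 23 mm across, 42 mm tall, standing on the photometer's deck in front of the lid and left of its middle. Origin: centre of its underside. To be left alone.
- cup_a: Loose specimen cup with a screw cap, 62 mm across, 78 mm tall, on the bench in front of the photometer. Origin: centre of its underside. To be left alone.
- cup_b: Loose specimen cup like cup a, beside the photometer's right flank. Origin: centre of its underside. To be left alone.
- cup_c: Loose specimen cup like cup a, at the left on the bench. Origin: centre of its underside. To be left alone.
- strip_bottle: Loose test-strip bottle, 42 mm across, 85 mm tall, by the photometer's right flank, behind cup b. Origin: centre of its underside. To be left alone.
- marker: Loose marker pen, 135 mm long, 17 mm thick, lying on the bench in front of the photometer's right half, along its front. Origin: its underside, mid-length. To be left alone.

How it is judged:
By the outcome, as a careful person would: the job done as asked, in the order asked, and still so for the second after the job is handed in, with the robot touching nothing.
It also fails if it takes over 51 s, if anything falls off the work surface, if the arm or the gripper's body presses on something with over 40 N, if the wrist force passes 120 N, or if a joint passes its speed limit or range.

### The arm

A 6-joint arm with a two-finger parallel gripper is mounted at the origin on the work surface. World frame = base frame: x ahead of the robot, y to its left, z up, the work surface at z = 0. Lengths are in m, angles in rad, forces in N, time in s.
With the tool pointing down it reaches from about 0.25 to 0.8 m from the base axis. Payload 3.9 kg.
Tool frame: the origin (TCP) lies at the very end of the fingers, on their centre line; the grasp point (between the pads) lies 19 mm behind it (env.hold_point_z is the distance from the TCP to the grasp point, in m); z points along the fingers, y is the line along which they close (so a half turn about z gives the same grasp; the last joint's range is limited). The gripper opens to 85 mm and grips with 20 to 120 N. Pads are 22 mm wide; open, the fingers measure 114 mm over their backs; the gripper's body (76 mm by 85 mm) begins 54 mm behind the grasp point. The pads swing forward as they close: fully open they stand 13 mm farther back than shut.
Start: joints at [-1.318, 0.26, -0.138, 1.173, 0, 1.571], TCP at [0.131, -0.508, 0.231] pointing down, gripper open.
Joint ranges: [-2.78, 2.78], [-0.83, 1.72], [-1.28, 1.37], [-1.9, 2.12], [-1.57, 1.48], [-3.14, 3.14]. Speed limits (rad/s): [2.57, 2.57, 3.14, 3.14, 3.14, 3.14].

### API

Orientations are given as a 3x3 rotation matrix whose columns are the frame's x, y, z axes.
In Python, from workcell import env, optics gives the robot as it stands.
- The arm moves only by the shell command python3 -m crank 'ROWS'. ROWS is JSON, a list of rows, each an object with "rotation": the turn, a rotation vector about the tool's x, y, z in degrees, a list of three; "dp": the shift along the tool's x, y, z in mm, a list of three; "hand": the gripper's target within -1 to 1 (fully open at 1, half-way at 0, shut at -1). In form: [{"rotation": [wx, wy, wz], "dp": [x, y, z], "hand": hand}, ...]. A call has exactly 8 rows; each row is the pose to reach, as a shift and turn from the pose commanded when the call began, along the tool's axes at that moment; what a row does not reach only later rows make up. A row lasts 1/10 s, in which the tool goes at most 50 mm and 8.59 degrees, less where a joint would pass 70% of its speed; a pose out of reach is approached as far as the arm can. A call with a gripper value outside its range is refused whole. The fingers move at their own pace and stop on an object; the grip force is fixed at half the most. Time passes only in rows, so rows that repeat a pose let the fingers close, or fill a call up. It gives the time, the measured TCP pose, the force, the opening and the grip force at its end, in the units of the state.
- env.read_state(): the state, without advancing time (a new reading comes with each control period).
- optics.read_camera(name): name is "scene" or "top" or "wrist"; returns (picture, depth): 480x640x3 uint8, red, green, blue; 480x640 float32, m along the optical axis (not along the pixel's ray), 0 where there is no reading.
- optics.camera_model(name): a dict with "fx", "fy", "cx", "cy" (pixels), "rvec" (rotation vector, rad) and "tvec" (3), from world to camera coordinates, as OpenCV has them. Camera axes: x right, y down, z forward; pixel columns grow to the right and rows downward; lengths in m; the calibration is good to about 2 mm. A picture is of the moment at which its call begins: read the wrist's pose just before it. camera_model takes no time and is no camera call; for the wrist camera it gives the pose at the moment of the call.
- env.close_job(): hands the job in; it is judged then, once.
The state is a dict: "time": time; "joint_pos": joint angles; "qd": joint speeds; "effort": joint torques, N m; "ee_pos": TCP position; "ee_rot": TCP orientation; "contact_force": force on the tool from outside, world axes, zero at the start; "moment": the same for the moment, N m; "finger_gap": opening from 0.0 (shut) to 1.0 (fully open); "gripper_force": force on a finger pad.
Only numpy, scipy, OpenCV 4.12 (cv2) and the standard library are available. Lean on these libraries where they do the work, as an engineer would, in place of code of your own. Each camera call takes 0.05 s, during which the arm holds its last target. There are 200 camera calls.

## Working session

There is one attempt and no reset: what is moved stays moved. The work goes in short steps, Python scripts to look and compute and a shell command to move; the robot and the scene stay as the last step left them, time stands still between calls to the robot, and variables do not carry over. Pictures are saved under pics/ and viewed, at most 10 in all, crops included, and the job is handed in when it is done.

```bash
mkdir -p pics
cat > h.py <<'E'
import numpy as np, cv2
from workcell import env, optics
def model(n):
    m=optics.camera_model(n); R=cv2.Rodrigues(np.array(m['rvec'],float))[0]
    return m,R,np.array(m['tvec'],float).ravel()
def pts(d,M):
    m,R,t=M; v,u=np.mgrid[:480,:640]
    c=np.stack([(u-m['cx'])/m['fx']*d,(v-m['cy'])/m['fy']*d,d],-1)
    return (c-t)@R
def ray(px,z,M):
    m,R,t=M; o=-R.T@t; k=R.T@np.array([(px[0]-m['cx'])/m['fx'],(px[1]-m['cy'])/m['fy'],1])
    return o+k*(z-o[2])/k[2]
E
python3 - <<'E'
from h import *
s=env.read_state(); print(s)
for n in('top','scene'):
    M=model(n); p,d=optics.read_camera(n); np.savez(n+'0.npz',p=p,d=d)
    print(n,M); cv2.imwrite(f'pics/{n}0.png',p[:,:,::-1])
E
```

```text
{'time': 0.0, 'joint_pos': array([-1.31801570e+00,  2.60697192e-01, -1.39395457e-01,  1.17271519e+00,
       -8.60454224e-06,  1.57080185e+00]), 'qd': array([ 1.67511196e-04, -4.00502580e-05,  2.02747362e-03,  7.60179690e-04,
        1.36839619e-03,  2.18961025e-04]), 'effort': array([ 9.50864269e-04, -4.05680823e+01,  2.53922045e+01,  1.87834381e-02,
        1.25992256e-04, -1.32474916e-06]), 'ee_pos': array([ 0.13112304, -0.50763787,  0.23044803]), 'ee_rot': array([[ 9.68222116e-01,  2.50091329e-01, -5.11404683e-04],
       [ 2.50091852e-01, -9.68220161e-01,  1.94543607e-03],
       [-8.61563017e-06, -2.01151238e-03, -9.99997977e-01]]), 'contact_force': array([-0.32961689,  0.29476863, -0.01719483]), 'moment': array([ 0.01321912, -0.04286032, -0.03539004]), 'gripper_force': 0.0, 'finger_gap': 1.0023996454369215}
top ({'fx': 454.9497528641283, 'fy': 454.9497528641283, 'cx': 309.30871507904976, 'cy': 239.67952209897012, 'rvec': array([ 2.15757058, -2.09998294,  0.20711001]), 'tvec': array([0.05755935, 0.55469154, 0.87597732])}, array([[ 0.0259432 , -0.9995923 ,  0.01192371],
       [-0.98266322, -0.02769057, -0.18332004],
       [ 0.18357547, -0.00696109, -0.98298097]]), array([0.05755935, 0.55469154, 0.87597732]))
scene ({'fx': 606.797871431213, 'fy': 606.797871431213, 'cx': 326.19283763357714, 'cy': 238.8281015603748, 'rvec': array([ 2.32172469,  1.18008836, -0.34781847]), 'tvec': array([-0.39296028, -0.25304429,  1.34719566])}, array([[ 0.58986647,  0.80749828,  0.00201879],
       [ 0.67732017, -0.49340886, -0.54569689],
       [-0.43965321,  0.32325566, -0.83798021]]), array([-0.39296028, -0.25304429,  1.34719566]))
```

View pics/top0.png

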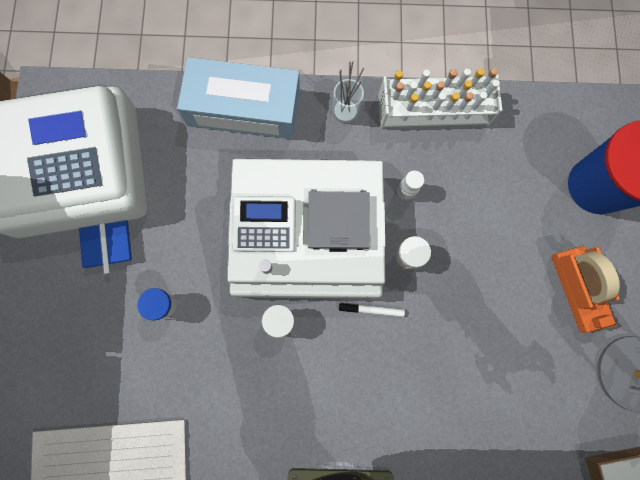

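View pics/scene0.png

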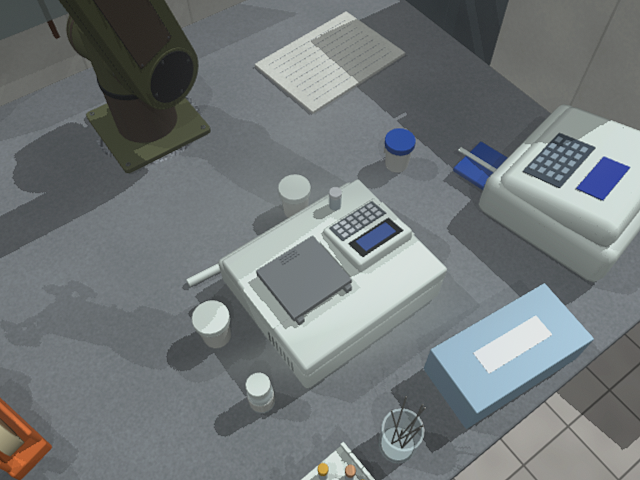

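The top view shows the photometer at about (307,225) with the grey lid at (308–370, 190–248), hinge to the rear (top), vial at (265,267), cup a at (278,321), marker at (372,310), cup b at (414,252). The scene view agrees. Next I measure the lid.

Run:
```python
from h import *
for n in('top','scene'):
    f=np.load(n+'0.npz'); p,d=f['p'],f['d']; M=model(n); P=pts(d,M)
    hsv=cv2.cvtColor(p,cv2.COLOR_RGB2HSV)
    near=(np.abs(P[...,2]-.127)<.008)&(d>0)&(hsv[...,2]<150)&(hsv[...,1]<60)
    c=max(cv2.findContours(near.astype('uint8'),0,1)[0],key=cv2.contourArea)
    r=cv2.minAreaRect(c); print(n,'lid px',r)
    b=np.array([ray(q,.127,M) for q in cv2.boxPoints(r)]); print(b.round(4), 'c',b.mean(0).round(4),'sides',np.linalg.norm(b-np.roll(b,1,0),axis=1).round(4))
    m=np.zeros(d.shape,'uint8'); cv2.drawContours(m,[c],-1,1,-1); print('z med',np.median(P[m>0][:,2]))
    e=[b[i]-b[i-1] for i in range(4)]; print('edge deg',[round(np.degrees(np.arctan2(v[1],v[0])),2) for v in e])
    # deck
    k=(np.abs(P[...,2]-.105)<.005)&(d>0)&(hsv[...,2]>150)
    c=max(cv2.findContours(k.astype('uint8'),0,1)[0],key=cv2.contourArea); r=cv2.minAreaRect(c)
    b=np.array([ray(q,.105,M) for q in cv2.boxPoints(r)]); e=[b[i]-b[i-1] for i in range(4)]
    print('deck',b.round(4),b.mean(0).round(4),[round(np.degrees(np.arctan2(v[1],v[0])),2) for v in e],np.linalg.norm(e,axis=1).round(3))
```

```text
top lid px ((338.4999694824219, 218.99998474121094), (60.99999237060547, 55.99999237060547), -0.0)
[[ 0.5248  0.0752  0.127 ]
 [ 0.633   0.078   0.127 ]
 [ 0.6364 -0.0383  0.127 ]
 [ 0.528  -0.0385  0.127 ]] c [0.5805 0.0191 0.127 ] sides [0.1137 0.1082 0.1164 0.1084]
z med 0.12668020706595773
edge deg [np.float64(91.6), np.float64(1.52), np.float64(-88.31), np.float64(-179.89)]
deck [[ 0.4589  0.2242  0.105 ]
 [ 0.7022  0.2358  0.105 ]
 [ 0.708  -0.0738  0.105 ]
 [ 0.4636 -0.0701  0.105 ]] [0.5832 0.079  0.105 ] [np.float64(90.92), np.float64(2.74), np.float64(-88.92), np.float64(179.13)] [0.294 0.244 0.31  0.244]
scene lid px ((304.9876708984375, 277.4156188964844), (67.0787582397461, 73.81143951416016), 55.097503662109375)
[[ 0.5245 -0.0406  0.127 ]
 [ 0.515   0.0886  0.127 ]
 [ 0.6391  0.0762  0.127 ]
 [ 0.643  -0.0455  0.127 ]] c [0.5804 0.0197 0.127 ] sides [0.1186 0.1295 0.1248 0.1218]
z med 0.12852009333611353
edge deg [np.float64(177.62), np.float64(94.2), np.float64(-5.7), np.float64(-88.21)]
deck [[ 0.4613 -0.071   0.105 ]
 [ 0.4261  0.273   0.105 ]
 [ 0.701   0.2281  0.105 ]
 [ 0.7056 -0.0753  0.105 ]] [0.5735 0.0887 0.105 ] [np.float64(178.98), np.float64(95.84), np.float64(-9.29), np.float64(-89.13)] [0.244 0.346 0.279 0.303]
```

```bash
python3 -m crank '[{"rotation":[0,0,-8],"dp":[40,-32,-5],"hand":-1},{"rotation":[0,0,-16],"dp":[76,-60,-10],"hand":-1},{"rotation":[0,0,-24],"dp":[112,-88,-10],"hand":-1},{"rotation":[0,0,-32],"dp":[148,-116,-10],"hand":-1},{"rotation":[0,0,-40],"dp":[184,-144,-10],"hand":-1},{"rotation":[0,0,-48],"dp":[220,-172,-10],"hand":-1},{"rotation":[0,0,-56],"dp":[256,-200,-10],"hand":-1},{"rotation":[0,0,-60],"dp":[280,-218,-10],"hand":-1}]'
cat >> h.py <<'E'
def go(target,Rt=None):
    "dp in mm / rotvec in deg in tool axes from the present pose to the world target"
    s=env.read_state(); R=s['ee_rot']; print('t',round(s['time'],2),'tcp',s['ee_pos'].round(4),'F',s['contact_force'].round(1),'gap',round(s['finger_gap'],2),'q',s['joint_pos'].round(2))
    print('dp',(R.T@(np.array(target)-s['ee_pos'])*1e3).round(1), 'rot', None if Rt is None else np.degrees(cv2.Rodrigues(R.T@Rt)[0].ravel()).round(1))
def Rt(yaw,tilt):
    "tool x along world y (turned by yaw deg); tilt>0 leans the hand toward the robot"
    c,s=np.cos(np.radians(tilt)),np.sin(np.radians(tilt)); a=np.radians(yaw)
    z=np.array([s,0,-c]); x=np.array([0,1.,0]); y=np.cross(z,x)
    Z=np.array([[np.cos(a),-np.sin(a),0],[np.sin(a),np.cos(a),0],[0,0,1]]); return Z@np.stack([x,y,z],1)
E
python3 -c "
from h import *
go([.5365,.0185,.150],Rt(1,0))"
```

```text
time: 0.9
ee_pos: [0.3487, -0.2247, 0.2411]
ee_rot: [[0.262, 0.965, -0.0], [0.965, -0.262, 0.001], [0.001, -0.0, -1.0]]
contact_force: [1.0, -0.4, -0.1]
finger_gap: 0.001
gripper_force: 0.0
t 0.9 tcp [ 0.3487 -0.2247  0.2411] F [ 1.  -0.4 -0.1] gap 0.0 q [-0.57  0.07 -0.35  1.15  0.    1.26]
dp [283.9 117.6  91.3] rot [ -0.   -0.  -16.2]
```

```bash
python3 -m crank '[{"rotation":[0,0,-3],"dp":[40,17,0],"hand":-1},{"rotation":[0,0,-6],"dp":[84,35,5],"hand":-1},{"rotation":[0,0,-9],"dp":[128,53,15],"hand":-1},{"rotation":[0,0,-12],"dp":[172,71,30],"hand":-1},{"rotation":[0,0,-15],"dp":[216,89,50],"hand":-1},{"rotation":[0,0,-16],"dp":[256,106,75],"hand":-1},{"rotation":[0,0,-16],"dp":[284,118,95],"hand":-1},{"rotation":[0,0,-16],"dp":[284,118,100],"hand":-1}]'
python3 -c "
from h import *
go([.5365,.0185,.122],Rt(1,0))"
```

```text
time: 1.7
ee_pos: [0.5384, 0.018, 0.1383]
ee_rot: [[-0.013, 1.0, -0.003], [1.0, 0.013, 0.001], [0.001, -0.003, -1.0]]
contact_force: [0.5, -0.3, 0.4]
finger_gap: 0.001
gripper_force: 0.0
t 1.7 tcp [0.5384 0.018  0.1383] F [ 0.5 -0.3  0.4] gap 0.0 q [ 0.03  0.34 -0.27  0.96  0.    1.59]
dp [ 0.5 -1.8 16.3] rot [-0.2 -0.1 -0.3]
```

```bash
python3 -m crank '[{"rotation":[0,0,0],"dp":[0,-2,5],"hand":-1},{"rotation":[0,0,0],"dp":[0,-2,9],"hand":-1},{"rotation":[0,0,0],"dp":[0,-2,12],"hand":-1},{"rotation":[0,0,0],"dp":[0,-2,14],"hand":-1},{"rotation":[0,0,0],"dp":[0,-2,16],"hand":-1},{"rotation":[0,0,0],"dp":[0,-2,17],"hand":-1},{"rotation":[0,0,0],"dp":[0,-2,18],"hand":-1},{"rotation":[0,0,0],"dp":[0,-2,18],"hand":-1}]'
```

```text
time: 2.5
ee_pos: [0.5356, 0.0147, 0.1234]
ee_rot: [[-0.008, 1.0, 0.0], [1.0, 0.008, -0.0], [-0.0, 0.0, -1.0]]
contact_force: [-0.4, -1.0, 0.7]
finger_gap: 0.004
gripper_force: 0.5
```

```bash
python3 -m crank '[{"rotation":[0,0,0],"dp":[4,0,1],"hand":-1},{"rotation":[0,0,0],"dp":[4,0,1.5],"hand":-1},{"rotation":[0,0,0],"dp":[4,0,2],"hand":-1},{"rotation":[0,0,0],"dp":[4,0,2.5],"hand":-1},{"rotation":[0,0,0],"dp":[4,0,3],"hand":-1},{"rotation":[0,0,0],"dp":[4,0,3],"hand":-1},{"rotation":[0,0,0],"dp":[4,0,3],"hand":-1},{"rotation":[0,0,0],"dp":[4,0,3],"hand":-1}]'
```

```text
time: 3.3
ee_pos: [0.5361, 0.0193, 0.1221]
ee_rot: [[-0.009, 1.0, 0.002], [1.0, 0.009, 0.001], [0.001, 0.002, -1.0]]
contact_force: [-3.2, 0.5, 11.6]
finger_gap: -0.002
gripper_force: 5.9
```

```bash
python3 -m crank '[{"rotation":[0,0,0],"dp":[0,0,-40],"hand":-1},{"rotation":[0,0,0],"dp":[0,-10,-85],"hand":-1},{"rotation":[-4,0,0],"dp":[-30,-25,-120],"hand":-1},{"rotation":[-8,0,0],"dp":[-60,-45,-150],"hand":-1},{"rotation":[-13,0,0],"dp":[-90,-65,-160],"hand":-1},{"rotation":[-18,0,0],"dp":[-120,-80,-160],"hand":-1},{"rotation":[-20,0,0],"dp":[-145,-90,-160],"hand":-1},{"rotation":[-20,0,0],"dp":[-150,-90,-160],"hand":-1}]'
python3 -m crank '[{"rotation":[0,0,0],"dp":[0,0,0],"hand":-1},{"rotation":[0,0,0],"dp":[0,0,0],"hand":-1},{"rotation":[0,0,0],"dp":[0,0,0],"hand":-1},{"rotation":[0,0,0],"dp":[0,0,0],"hand":-1},{"rotation":[0,0,0],"dp":[0,0,0],"hand":-1},{"rotation":[0,0,0],"dp":[0,0,0],"hand":-1},{"rotation":[0,0,0],"dp":[0,0,0],"hand":-1},{"rotation":[0,0,0],"dp":[0,0,0],"hand":-1}]'
python3 -m crank '[{"rotation":[0,0,0],"dp":[0,0,0],"hand":-1},{"rotation":[0,0,0],"dp":[0,0,0],"hand":-1},{"rotation":[0,0,0],"dp":[0,0,0],"hand":-1},{"rotation":[0,0,0],"dp":[0,0,0],"hand":-1},{"rotation":[0,0,0],"dp":[0,0,0],"hand":-1},{"rotation":[0,0,0],"dp":[0,0,0],"hand":-1},{"rotation":[0,0,0],"dp":[0,0,0],"hand":-1},{"rotation":[0,0,0],"dp":[0,0,0],"hand":-1}]'
python3 - <<'E'
from h import *
n='top'; p,d=optics.read_camera(n); np.savez('top1.npz',p=p,d=d)
a=p[150:310,215:435,::-1]; cv2.imwrite('pics/top1.png',cv2.resize(a,None,fx=3.6,fy=3.6,interpolation=cv2.INTER_CUBIC))
go([.56,.02,.2])
E
```

```text
time: 4.1
ee_pos: [0.444, -0.1331, 0.28]
ee_rot: [[-0.005, 0.94, 0.342], [1.0, 0.004, 0.001], [-0.0, 0.342, -0.94]]
contact_force: [-0.3, -0.1, 0.4]
finger_gap: -0.001
gripper_force: 0.0
time: 4.9
ee_pos: [0.4468, -0.1318, 0.2803]
ee_rot: [[-0.009, 0.94, 0.342], [1.0, 0.008, 0.003], [0.0, 0.342, -0.94]]
contact_force: [0.7, 1.0, 1.0]
finger_gap: -0.004
gripper_force: 0.0
time: 5.7
ee_pos: [0.4468, -0.1319, 0.2803]
ee_rot: [[-0.008, 0.94, 0.342], [1.0, 0.008, 0.003], [0.0, 0.342, -0.94]]
contact_force: [1.0, -0.1, 0.1]
finger_gap: 0.002
gripper_force: 0.0
t 5.75 tcp [ 0.4468 -0.1319  0.2803] F [-0.3  0.7 -0.8] gap -0.0 q [-0.38 -0.1  -0.48  0.87  0.13  1.21]
dp [151.   80.1 114.6] rot None
```

View pics/top1.png

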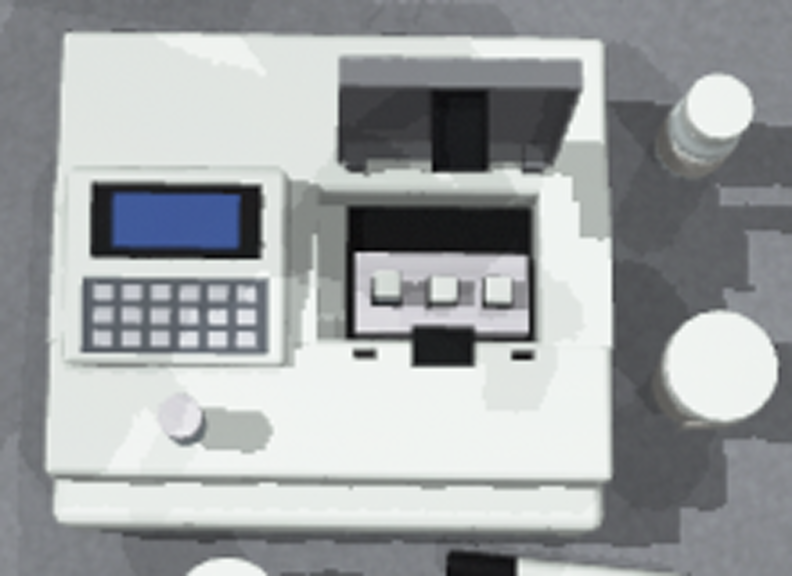

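The lid is open. The three white stoppers are at crop (387,285), (443,290), (498,290); the left one looks displaced, so it is probably the proud one. Checking with depth.

```bash
cat > cuv.py <<'E'
from h import *
def cuv(f):
    p,d=np.load(f)['p'],np.load(f)['d']; M=model('top'); P=pts(d,M)
    for u,v in((322.5,229),(338,230),(353.3,230)):
        w=P[int(v)-4:int(v)+5,int(u)-4:int(u)+5].reshape(-1,3); k=w[(w[:,2]>.097)&(w[:,2]<.12)]
        print(u,'top z',np.median(k[:,2]).round(4),np.percentile(k[:,2],[25,75]).round(4),'n',len(k),'c',k.mean(0).round(4),'ray',ray((u,v),np.median(k[:,2]),M).round(4))
if __name__=='__main__':
    import sys; cuv(sys.argv[1])
E
python3 cuv.py top1.npz
python3 - <<'E'
from h import *
f=np.load('top1.npz');P=pts(f['d'],model('top'))
np.set_printoptions(linewidth=220)
print((P[224:237,316:361:1,2]*1e3).round(0).astype(int))
E
```

```text
322.5 top z 0.1122 [0.1112 0.1132] n 66 c [0.5637 0.0483 0.1118] ray [0.5629 0.0483 0.1122]
338 top z 0.1025 [0.1014 0.1033] n 60 c [0.5647 0.0187 0.1022] ray [0.5639 0.018  0.1025]
353.3 top z 0.1027 [0.1018 0.1034] n 52 c [ 0.5646 -0.0114  0.1025] ray [ 0.5647 -0.0115  0.1027]
[[ 94  90  91  91  93  90  91  90  87  91  92  93  91  89  92  89  92  90 962  92 962  90  92  93  93  89  92  90  91  89  91  90  92  90  91  91  92  92  92  90  92  92  90  90  89]
 [ 91  93  90 111 113 112 111 113 114 112 111  91  90  89  90  89  89  91  90  89  90  90  92  91  92  89  90  91  91  90  90  88  92  91  91  90  90  90  91  90  92  90  89  91  88]
 [ 91  91  90 110 113 114 113 113 110 115 114  89  91  92  91  90  91  94  93 103 103 100 104 102 100  92  91  92  96  89  90  91  93  90  91  90  89  91  93  91  88  90  93  89  91]
 [ 90  90  92 112 113 112 113 113 114 113 113  91  93  90  90  90  90  91 100 101 103 103 104 104 102 103  91  91  90  91  89  91  89  91  99 103 105 103 104 102 105  91  90  93  93]
 [ 93  89  92 110 112 113 114 112 112 114 113  92  89  92  91  90  89  93  97 102 102  9
[... 859 characters left out ...]
8  98  97  92  90  90  90  90  90  91  91  90 102 104 103 102 104 103 101  91  91  90  89  89  91  91  91 103 102  99 103 103 102 103  91  91  92  93]
 [ 91  91  88  91  91  92  90  90  92  91  89  91  92  91  92  90  90  89  91  92  92  88  89  89  88  92  92  92  91  91  91  91  89  93  89  90  92  92  88  92  89  92  93  92  92]
 [ 92  91  91  93  91  91  91  92  90  91  88  91  91  89  92  89  92  89  91  90  89  90  89  91  92  91  86  89  91  89  92  89  91  91  91  88  87  92  90  88  91  90  90  88  91]
 [ 92  91  91  91  91  89  91  90  93  92  90  89 962  88  91  91  91  90  88  94  89  91  88  90  89  88  90  90  90  89  93  89  88  92  92  91  90  92  92  91  91  92  92  90  87]]
```

```bash
python3 -m crank '[{"rotation":[0,0,0],"dp":[40,9,20],"hand":-1},{"rotation":[0,0,0],"dp":[80,18,45],"hand":-1},{"rotation":[0,0,0],"dp":[120,27,68],"hand":-1},{"rotation":[0,0,0],"dp":[155,36,88],"hand":-1},{"rotation":[0,0,0],"dp":[180,42,105],"hand":-1},{"rotation":[0,0,0],"dp":[180,54,140],"hand":-1},{"rotation":[0,0,0],"dp":[180,66,172],"hand":-1},{"rotation":[0,0,0],"dp":[180,69,178],"hand":-1}]'
python3 -c "
from h import *
go([.573,.0485,.113]); go([.573,.0485,.105])
np.savez('wr.npz',a=1); p,d=optics.read_camera('scene'); cv2.imwrite('pics/sc1.png',cv2.resize(p[150:350,200:460,::-1],None,fx=3,fy=3))"
```

```text
time: 6.55
ee_pos: [0.5709, 0.0496, 0.1335]
ee_rot: [[-0.009, 0.941, 0.338], [1.0, 0.009, 0.003], [-0.0, 0.338, -0.941]]
contact_force: [-0.5, 0.5, -0.4]
finger_gap: 0.0
gripper_force: 0.0
t 6.55 tcp [0.5709 0.0496 0.1335] F [-0.5  0.5 -0.4] gap 0.0 q [ 0.1   0.19 -0.59  0.45 -0.03  1.66]
dp [-1.1 -5.  20. ] rot None
t 6.55 tcp [0.5709 0.0496 0.1335] F [-0.5  0.5 -0.4] gap 0.0 q [ 0.1   0.19 -0.59  0.45 -0.03  1.66]
dp [-1.1 -7.7 27.5] rot None
```

View pics/sc1.png

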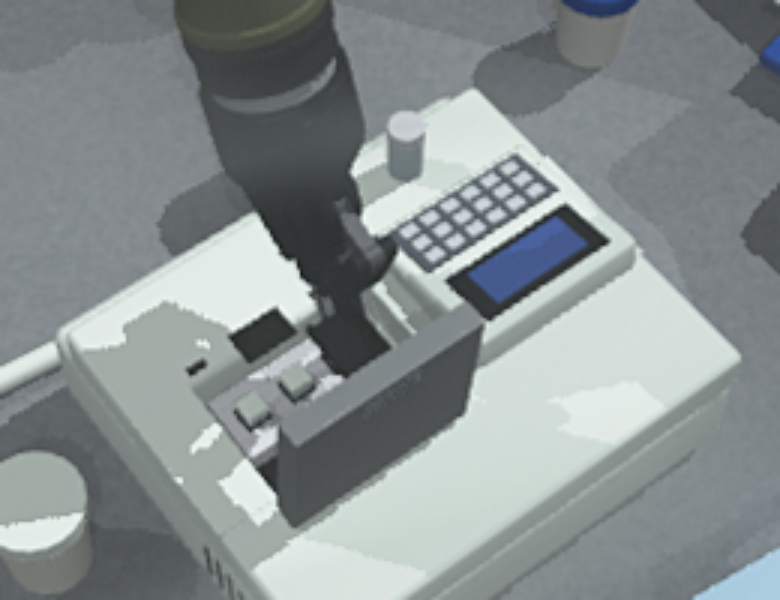

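The finger hangs above the left well, clear of the lid and of the other two stoppers at (255,410) and (295,380). Pressing down.

```bash
python3 -m crank '[{"rotation":[0,0,0],"dp":[-1,-2,7],"hand":-1},{"rotation":[0,0,0],"dp":[-1,-4,13],"hand":-1},{"rotation":[0,0,0],"dp":[-1,-5,18],"hand":-1},{"rotation":[0,0,0],"dp":[-1,-6,20],"hand":-1},{"rotation":[0,0,0],"dp":[-1,-6.5,22],"hand":-1},{"rotation":[0,0,0],"dp":[-1,-7,24],"hand":-1},{"rotation":[0,0,0],"dp":[-1,-7,24],"hand":-1},{"rotation":[0,0,0],"dp":[-1,-7,24],"hand":-1}]'
```

```text
time: 7.4
ee_pos: [0.5728, 0.0482, 0.1118]
ee_rot: [[-0.008, 0.94, 0.342], [1.0, 0.008, 0.003], [0.0, 0.342, -0.94]]
contact_force: [-0.7, -0.7, -0.2]
finger_gap: 0.0
gripper_force: 0.3
```

```bash
python3 -m crank '[{"rotation":[0,0,0],"dp":[0,-0.5,1.5],"hand":-1},{"rotation":[0,0,0],"dp":[0,-1,3],"hand":-1},{"rotation":[0,0,0],"dp":[0,-1.5,4],"hand":-1},{"rotation":[0,0,0],"dp":[0,-1.8,5],"hand":-1},{"rotation":[0,0,0],"dp":[0,-2,5.5],"hand":-1},{"rotation":[0,0,0],"dp":[0,-2,5.5],"hand":-1},{"rotation":[0,0,0],"dp":[0,-2,5.5],"hand":-1},{"rotation":[0,0,0],"dp":[0,-2,5.5],"hand":-1}]'
```

```text
time: 8.2
ee_pos: [0.5728, 0.0482, 0.1059]
ee_rot: [[-0.008, 0.94, 0.342], [1.0, 0.008, 0.003], [0.0, 0.342, -0.94]]
contact_force: [0.0, 0.3, 0.9]
finger_gap: 0.003
gripper_force: 0.5
```

```bash
python3 -m crank '[{"rotation":[0,0,0],"dp":[0,-0.3,1],"hand":-1},{"rotation":[0,0,0],"dp":[0,-0.5,1.5],"hand":-1},{"rotation":[0,0,0],"dp":[0,-0.7,2],"hand":-1},{"rotation":[0,0,0],"dp":[0,-0.9,2.5],"hand":-1},{"rotation":[0,0,0],"dp":[0,-1,3],"hand":-1},{"rotation":[0,0,0],"dp":[0,-1,3],"hand":-1},{"rotation":[0,0,0],"dp":[0,-1,3],"hand":-1},{"rotation":[0,0,0],"dp":[0,-1,3],"hand":-1}]'
```

```text
time: 9.0
ee_pos: [0.5733, 0.0482, 0.1044]
ee_rot: [[-0.008, 0.939, 0.344], [1.0, 0.008, 0.003], [0.0, 0.344, -0.939]]
contact_force: [-6.0, -1.0, 13.2]
finger_gap: -0.004
gripper_force: 6.7
```

```bash
python3 -m crank '[{"rotation":[0,0,0],"dp":[0,7,-20],"hand":-1},{"rotation":[0,0,0],"dp":[0,20,-56],"hand":-1},{"rotation":[0,0,0],"dp":[-30,10,-90],"hand":-1},{"rotation":[0,0,0],"dp":[-65,-5,-120],"hand":-1},{"rotation":[0,0,0],"dp":[-100,-20,-150],"hand":-1},{"rotation":[0,0,0],"dp":[-140,-38,-180],"hand":-1},{"rotation":[0,0,0],"dp":[-175,-53,-205],"hand":-1},{"rotation":[0,0,0],"dp":[-180,-53,-205],"hand":-1}]'
python3 - <<'E'
from h import *
from cuv import cuv
p,d=optics.read_camera('top'); np.savez('top2.npz',p=p,d=d); cuv('top2.npz')
P=pts(d,model('top')); np.set_printoptions(linewidth=220)
print((P[224:236:2,316:361:1,2]*1e3).round(0).astype(int))
cv2.imwrite('pics/top2.png',cv2.resize(p[150:310,215:435,::-1],None,fx=3.6,fy=3.6,interpolation=cv2.INTER_CUBIC))
go([.69,-.02,.30],Rt(1,0))
E
```

```text
time: 9.8
ee_pos: [0.4531, -0.1368, 0.28]
ee_rot: [[-0.002, 0.938, 0.345], [1.0, 0.003, -0.002], [-0.003, 0.345, -0.938]]
contact_force: [0.6, -0.3, -0.3]
finger_gap: -0.005
gripper_force: 0.0
322.5 top z 0.1022 [0.1014 0.1035] n 62 c [0.5641 0.0482 0.1023] ray [0.5651 0.048  0.1022]
338 top z 0.1021 [0.1006 0.1031] n 60 c [0.5648 0.0187 0.102 ] ray [0.564  0.018  0.1021]
353.3 top z 0.102 [0.1014 0.1035] n 52 c [ 0.5646 -0.0114  0.1024] ray [ 0.5648 -0.0116  0.102 ]
[[ 90  90  90  90  93  89  90  90  90  88  88  87  89  91  92  90  90  90  92  90  92  92  89  91  90  90  90  91  92  90  92  93  91  93  91  93  91  92  94  92  90  90  89  90  92]
 [ 93  90  88 104 102 102 101 100 105 101  89  91  92  91  89  90  90  91  90 102 104 102 103 101 101  90  89  89  90  91  90  90  88  90  91  90  91  91  91  94  93  88  88  91  92]
 [ 89  89  89 102 104 100 104 102 104 101 100  91  91  91  93  92  90  90  96 104 105 102 100 106 102 102  90  90  92  92  90  92  92  88 105 102 102 104 101 101 102  91  90  89  90]
 [ 91  91  92 103 102 103 102 102 103 102 101  88  92  90  91  92  92  88 100 104 101 102 103 103 105 101  92  91  89  91  88  91  90  92 102 103 104 105 101 101 102 102  92  91  89]
 [ 91  90  91 104 105 104 104 102 103 103 101  91  88  92  90  89  88  90 100 100 104 103 102 103 101 104  90  92  92  92  92  91  94  90 101 102 102 103 102 103 101 100  90  90  93]
 [ 89  89  88  93  90  90  89  86  90  88  91  91  94  88  90  91  89  89  90  91  91  91  93  91  92  87  91  91  91  90  94  93  89  93  86  93  89  90  91  92  91  92  89  91  90]]
t 9.85 tcp [ 0.4539 -0.1358  0.2787] F [ 0.1 -1.5 -0.8] gap 0.0 q [-0.38 -0.09 -0.47  0.86  0.13  1.21]
dp [115.  229.4  61.2] rot [20.1  0.2 -0.8]
```

View pics/top2.png

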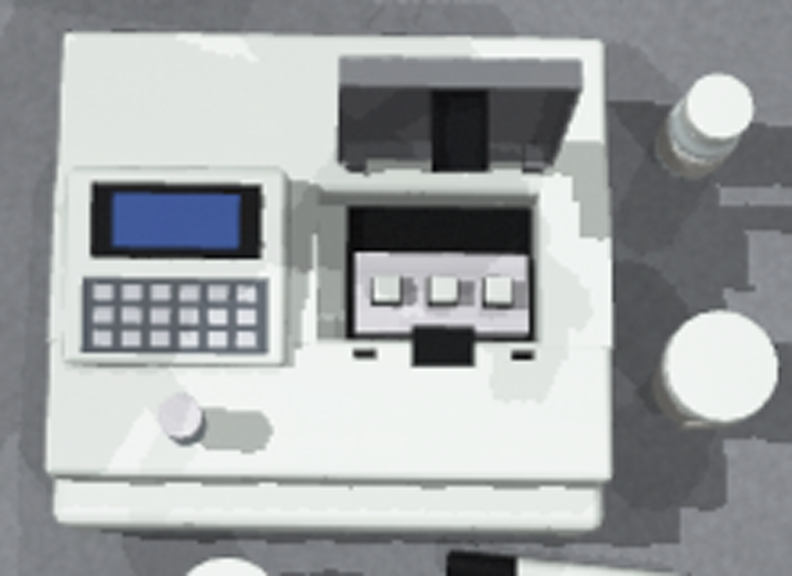

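All three stoppers are level (102 mm measured, at (387,289), (443,290), (498,290)), and nothing else has moved. Now over to the back of the lid.

```bash
python3 -m crank '[{"rotation":[3,0,0],"dp":[22,32,13],"hand":-1},{"rotation":[6,0,0],"dp":[44,64,26],"hand":-1},{"rotation":[9,0,0],"dp":[67,96,40],"hand":-1},{"rotation":[12,0,0],"dp":[90,128,54],"hand":-1},{"rotation":[15,0,0],"dp":[112,160,70],"hand":-1},{"rotation":[18,0,0],"dp":[134,192,86],"hand":-1},{"rotation":[20,0,0],"dp":[152,220,100],"hand":-1},{"rotation":[20,0,0],"dp":[156,224,104],"hand":-1}]'
python3 - <<'E'
from h import *
p,d=optics.read_camera('scene'); cv2.imwrite('pics/sc2.png',cv2.resize(p[120:370,180:460,::-1],None,fx=2.4,fy=2.4))
go([.69,.02,.195],Rt(1,0))
h=np.array([.6305,.115])
for th in(1.65,1.5,1.3,1.1,.9,.7,.5,.3,.1,0,-.052):
    r=84; P=h+1e-3*(r*np.array([-np.cos(th),np.sin(th)])+12*np.array([np.sin(th),np.cos(th)])); print(th,P.round(4),'tcp x',(P[0]+.0145).round(4))
E
```

```text
time: 10.65
ee_pos: [0.7026, 0.0298, 0.2494]
ee_rot: [[-0.013, 1.0, -0.006], [1.0, 0.013, 0.001], [0.001, -0.006, -1.0]]
contact_force: [-0.4, 0.0, -0.7]
finger_gap: 0.002
gripper_force: 0.0
t 10.7 tcp [0.7011 0.0291 0.2501] F [ 0.7  0.4 -1.2] gap -0.0 q [0.04 0.59 0.43 1.42 0.   1.6 ]
dp [ -9.  -10.9  55.2] rot [-0.3 -0.  -0.3]
1.65 [0.6491 0.1978] tcp x 0.6636
1.5 [0.6365 0.1996] tcp x 0.651
1.3 [0.6196 0.1991] tcp x 0.6341
1.1 [0.6031 0.1953] tcp x 0.6176
0.9 [0.5877 0.1883] tcp x 0.6022
0.7 [0.574  0.1783] tcp x 0.5885
0.5 [0.5625 0.1658] tcp x 0.577
0.3 [0.5538 0.1513] tcp x 0.5683
0.1 [0.5481 0.1353] tcp x 0.5626
0 [0.5465 0.127 ] tcp x 0.561
-0.052 [0.546  0.1226] tcp x 0.5605
```

View pics/sc2.png

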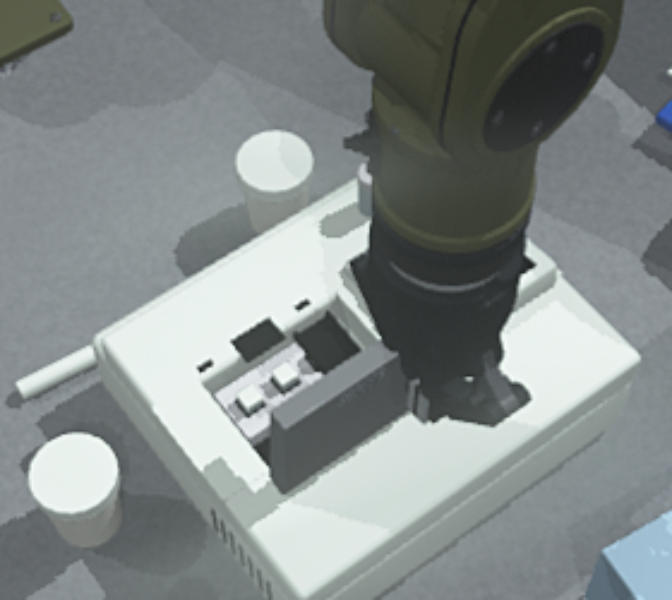

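```bash
python3 -m crank '[{"rotation":[0,0,0],"dp":[-9,-8,25],"hand":-1},{"rotation":[0,0,0],"dp":[-9,-14,50],"hand":-1},{"rotation":[0,0,0],"dp":[-9,-18,52],"hand":-1},{"rotation":[0,0,0],"dp":[-9,-26,52],"hand":-1},{"rotation":[0,0,0],"dp":[-9,-34,51],"hand":-1},{"rotation":[0,0,0],"dp":[-9,-42,50],"hand":-1},{"rotation":[0,0,0],"dp":[-9,-50,50],"hand":-1},{"rotation":[0,0,0],"dp":[-9,-58,50],"hand":-1}]'
python3 -c "
from h import *
p,d=optics.read_camera('scene'); cv2.imwrite('pics/sc3.png',cv2.resize(p[120:370,180:460,::-1],None,fx=2.4,fy=2.4))
go([.6022,.02,.188],Rt(1,0)); go([.5625,.02,.1353])"
```

```text
time: 11.5
ee_pos: [0.6413, 0.0158, 0.2074]
ee_rot: [[-0.008, 1.0, 0.003], [1.0, 0.008, 0.0], [0.0, 0.003, -1.0]]
contact_force: [2.0, 0.3, 0.5]
finger_gap: -0.002
gripper_force: 0.5
t 11.55 tcp [0.6396 0.0157 0.2072] F [-1.6  0.8 -0.1] gap -0.0 q [0.02 0.47 0.12 1.22 0.   1.59]
dp [  4.6 -37.4  19.2] rot [ 0.  -0.  -0.5]
t 11.55 tcp [0.6396 0.0157 0.2072] F [-1.6  0.8 -0.1] gap -0.0 q [0.02 0.47 0.12 1.22 0.   1.59]
dp [  4.9 -77.1  71.9] rot None
```

View pics/sc3.png

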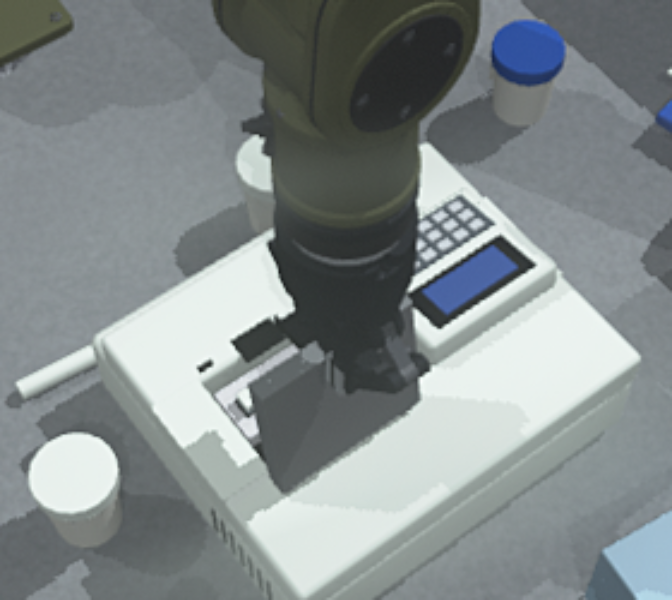

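The finger is on the lid's outer face near its top edge, and the lid is swinging forward. I continue along the arc.

```bash
python3 -m crank '[{"rotation":[0,0,0],"dp":[3,-12,4],"hand":-1},{"rotation":[0,0,0],"dp":[3,-24,8],"hand":-1},{"rotation":[0,0,0],"dp":[3,-32,12],"hand":-1},{"rotation":[0,0,0],"dp":[3,-40,16],"hand":-1},{"rotation":[0,0,0],"dp":[3,-47,21],"hand":-1},{"rotation":[0,0,0],"dp":[3,-54,26],"hand":-1},{"rotation":[0,0,0],"dp":[3,-60,32],"hand":-1},{"rotation":[0,0,0],"dp":[3,-66,39],"hand":-1}]'
python3 -c "
from h import *
go([.5645,.02,.1525],Rt(1,0)); go([.5586,.02,.1357])"
```

```text
time: 12.35
ee_pos: [0.5746, 0.0182, 0.1667]
ee_rot: [[-0.008, 1.0, 0.0], [1.0, 0.008, -0.0], [-0.0, 0.0, -1.0]]
contact_force: [-1.3, 0.1, 2.2]
finger_gap: 0.004
gripper_force: 0.9
t 12.35 tcp [0.5746 0.0182 0.1667] F [-1.3  0.1  2.2] gap 0.0 q [ 0.03  0.38 -0.14  1.06 -0.    1.59]
dp [  1.9 -10.1  14.2] rot [ 0.   0.  -0.5]
t 12.35 tcp [0.5746 0.0182 0.1667] F [-1.3  0.1  2.2] gap 0.0 q [ 0.03  0.38 -0.14  1.06 -0.    1.59]
dp [  2. -16.  31.] rot None
```

```bash
python3 -m crank '[{"rotation":[0,0,0],"dp":[1,-5,7],"hand":-1},{"rotation":[0,0,0],"dp":[1,-10,14],"hand":-1},{"rotation":[0,0,0],"dp":[1,-14,22],"hand":-1},{"rotation":[0,0,0],"dp":[1,-17,29],"hand":-1},{"rotation":[0,0,0],"dp":[1,-20,34],"hand":-1},{"rotation":[0,0,0],"dp":[1,-22,38],"hand":-1},{"rotation":[0,0,0],"dp":[1,-23,41],"hand":-1},{"rotation":[0,0,0],"dp":[1,-23,41],"hand":-1}]'
```

```text
time: 13.15
ee_pos: [0.5516, 0.0191, 0.1256]
ee_rot: [[-0.008, 1.0, -0.001], [1.0, 0.008, 0.0], [0.0, -0.001, -1.0]]
contact_force: [-0.6, -0.3, 1.0]
finger_gap: -0.003
gripper_force: 0.6
```

```bash
python3 -m crank '[{"rotation":[0,0,0],"dp":[0,-4,1],"hand":-1},{"rotation":[0,0,0],"dp":[0,-8,2],"hand":-1},{"rotation":[0,0,0],"dp":[0,-10,3],"hand":-1},{"rotation":[0,0,0],"dp":[0,-10,4],"hand":-1},{"rotation":[0,0,0],"dp":[0,-10,4.5],"hand":-1},{"rotation":[0,0,0],"dp":[0,-10,5],"hand":-1},{"rotation":[0,0,0],"dp":[0,-10,5],"hand":-1},{"rotation":[0,0,0],"dp":[0,-10,5],"hand":-1}]'
```

```text
time: 13.95
ee_pos: [0.5416, 0.0189, 0.1224]
ee_rot: [[-0.008, 1.0, 0.0], [1.0, 0.008, 0.0], [0.0, 0.0, -1.0]]
contact_force: [-3.9, -0.5, 10.2]
finger_gap: 0.001
gripper_force: 5.4
```

Stop reached (10 N at 122 mm, as on the first press). I release straight up, then move clear and check.

```bash
python3 -m crank '[{"rotation":[0,0,0],"dp":[0,0,-6],"hand":-1},{"rotation":[0,0,0],"dp":[0,0,-25],"hand":-1},{"rotation":[0,0,0],"dp":[0,0,-65],"hand":-1},{"rotation":[0,0,0],"dp":[-20,-10,-105],"hand":-1},{"rotation":[0,0,0],"dp":[-60,-30,-130],"hand":-1},{"rotation":[0,0,0],"dp":[-100,-55,-150],"hand":-1},{"rotation":[0,0,0],"dp":[-140,-80,-160],"hand":-1},{"rotation":[0,0,0],"dp":[-155,-100,-160],"hand":-1}]'
python3 -m crank '[{"rotation":[0,0,0],"dp":[0,0,0],"hand":-1},{"rotation":[0,0,0],"dp":[0,0,0],"hand":-1},{"rotation":[0,0,0],"dp":[0,0,0],"hand":-1},{"rotation":[0,0,0],"dp":[0,0,0],"hand":-1},{"rotation":[0,0,0],"dp":[0,0,0],"hand":-1},{"rotation":[0,0,0],"dp":[0,0,0],"hand":-1},{"rotation":[0,0,0],"dp":[0,0,0],"hand":-1},{"rotation":[0,0,0],"dp":[0,0,0],"hand":-1}]'
python3 - <<'E'
from h import *
p,d=optics.read_camera('top'); P=pts(d,model('top'))
print('lid front/rear z',np.median(P[236:243,318:330,2]),np.median(P[195:203,318:362,2]))
cv2.imwrite('pics/top3.png',p[:,:,::-1])
E
```

```text
time: 14.75
ee_pos: [0.4428, -0.1398, 0.2828]
ee_rot: [[-0.006, 1.0, 0.003], [1.0, 0.006, -0.002], [-0.002, 0.003, -1.0]]
contact_force: [1.5, -0.1, 0.0]
finger_gap: -0.001
gripper_force: 0.0
time: 15.55
ee_pos: [0.4435, -0.1368, 0.281]
ee_rot: [[-0.009, 1.0, -0.0], [1.0, 0.009, 0.0], [0.0, -0.0, -1.0]]
contact_force: [0.7, -0.7, 0.9]
finger_gap: 0.002
gripper_force: 0.0
lid front/rear z 0.12690157776209726 0.12677850162503998
```

View pics/top3.png

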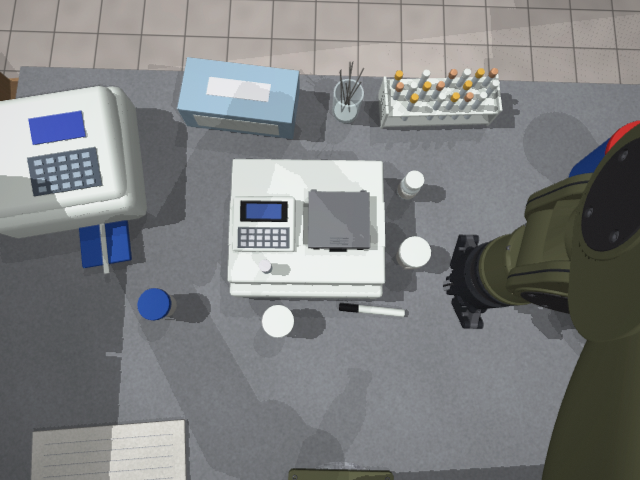

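The lid is shut and level at 127 mm, at (308–370, 190–248). The vial, cups, bottle and marker are where they started, and the arm is clear.

```bash
python3 -c "
from workcell import env
print(env.close_job())"
```

```text
the job is handed in; nothing more can be done
None
```

The job is done and handed in at about 15.6 s: the proud cuvette is home and level with its neighbours, the lid is latched shut, and nothing else moved.

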